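Run the walnuts into the saucepan and hold the dispenser flap at 45 degrees

ROBOT

A 6-joint arm with a two-finger parallel gripper is mounted at the origin on a cart in front of the work surface, level with it; the furniture and walls round the work are solid. World frame = base frame: x ahead of the robot, y to its left, z up, the work surface at z = 0. Lengths are in m, angles in rad, forces in N, time in s.
With the tool pointing down it reaches from about 0.25 to 0.775 m from the base axis. Payload 4 kg.
Tool frame: the origin (TCP) lies midway between the tips of the shut fingers; the grasp point (between the pads) lies 19 mm behind it; z points along the fingers, y is the line along which they close (so a half turn about z gives the same grasp; the last joint's range is limited). The gripper opens to 85 mm and grips with 20 to 120 N. Pads are 22 mm wide; open, the fingers measure 114 mm over their backs; the gripper's body (76 mm by 85 mm) begins 54 mm behind the grasp point. The pads swing forward as they close: fully open they stand 13 mm farther back than shut.
Start: joints at [-1.224, 0.087, 1.371, -0, 1.684, -0.103], TCP at [0.239, -0.495, 0.231] pointing down, gripper open.
Joint ranges: [-3.1, 3.1], [-0.76, 2.03], [0.27, 2.55], [-1.08, 4.22], [0.17, 2.65], [-2.57, 2.57]. Speed limits (rad/s): [2.79, 2.79, 3.14, 3.14, 3.14, 3.14].

INTERFACE

Orientations are given as a 3x3 rotation matrix whose columns are the frame's x, y, z axes.
In Python, from plant import r, snapshot, camera_params, close_job gives the robot as it stands (r), with the cameras as plain functions and the job as plain functions.
- The arm moves only by the tool nudge_tcp, called after ">>>" as name(argument=value, ...) on one line, values as JSON. Schema: {"type":"object","properties":{"segments":{"type":"object","properties":{"increments":{"type":"array","items":{"type":"array","items":{"type":"number"},"minItems":5,"maxItems":5},"minItems":1,"maxItems":20}},"additionalProperties":false,"required":["increments"]},"force":{"type":"number"},"only":{"type":"string"},"quiet":{"type":"boolean"},"lines":{"type":"string"}},"required":["segments"],"additionalProperties":false}. segments is an object whose key "increments" holds a list of rows, 1 to 20 of them, each of 5 numbers: dx, dy, dz in m, then a turn about the tool's z in rad, then the finger opening in m; each row is the pose to reach, as a shift and turn from the pose commanded when the call began, along the tool's axes at that moment; what a row does not reach only later rows make up. A row lasts 1/12 s, in which the tool goes at most 0.0417 m and 0.125 rad, less where a joint would pass 70% of its speed; a pose out of reach is approached as far as the arm can. The fingers move at their own pace and stop on an object; force is the grip in N (left out, the last holds). Time passes only in rows, so rows that do not move let the fingers close. The tool returns the time, the measured TCP pose, the force, the opening and the grip force at its end. only (a regular expression) keeps the lines of the reply that match it, lines (a string "A,B") keeps lines A to B, and quiet returns only ok. Input that does not fit is refused with a message, and nothing moves.
- r.get_state(): the state, without advancing time (a new reading comes with each control period).
- snapshot(name): name is "side" or "top" or "wrist"; returns (picture, depth): 400x640x3 uint8, red, green, blue; 400x640 float32, m along the optical axis (not along the pixel's ray), 0 where there is no reading.
- camera_params(name): a dict with "intrinsics" (3x3 intrinsics, pixels), "k1" (the pictures are not rectified: a ray, as slopes to the right and down, at radius r is drawn at 1 + k1 r^2 times it, then the intrinsics apply), "T" (4x4, takes a point from camera to world coordinates); the wrist camera has in their place "T_tool_cam" (4x4, takes a point from camera to tool coordinates, whose origin is the TCP and whose axes are the flange's). Camera axes: x right, y down, z forward; pixel columns grow to the right and rows downward; lengths in m; the calibration is good to about 2 mm. A picture is of the moment at which its call begins: read the wrist's pose just before it. camera_params takes no time and is no camera call.
- close_job(): hands the job in; it is judged then, once.
The state is a dict: "time": time; "joints": joint angles; "dq": joint speeds; "effort": joint torques, N m; "eef_pos": TCP position; "orientation": TCP orientation; "force": force on the tool from outside, world axes, zero at the start; "wrist_torque": the same for the moment, N m; "gripper_width": finger opening in m; "grasp_force": force on a finger pad.
Only numpy, scipy, OpenCV 4.12 (cv2) and the standard library are available. Lean on these libraries where they do the work, as an engineer would, in place of code of your own. Each camera call takes 0.05 s, during which the arm holds its last target. There are 200 camera calls.

TASK

Bring the small saucepan to the nut dispenser so that it stands on the worktop with its pot under the mouth of the chute, and let go of it. Then lift the dispenser's spring flap, which has a black lever, until it stands open at 45 degrees, so that all six walnuts run down into the pan; finish with the fingers still holding the flap steady at 45 degrees, so that the empty chute can be brushed out. Leave the lemon, the sauce cup, the pepper mill and the spice shaker where they are.

Things in the scene. Friction and masses are not known exactly. Their poses are not given: they have to be found in the camera images.
- dispenser: Fixed nut dispenser: clear hopper 76 mm wide, black cap (top z 290 mm, with a knob to 312) on a steel stand. Origin on the worktop under it; +x to its back, its mouth faces its own -x. Stand: side plates at y +-40 mm from x -40 to 80 mm; the chute overhangs them. Nothing lies under the chute (96 mm high) in front of x -40. Hopper front leans from x -90, z 190 mm to x -45, z 285 mm.
- chute_lip (a point): Middle of the chute's lower edge: x -94, y 0, z 102 mm in the dispenser's frame; axes as the dispenser's. The chute inside is 70 mm wide and falls at 28 degrees towards -x; walnuts leaving it land up to about 70 mm in front of the lip (-x).
- flap (a joint): Opening angle (rad) of the steel flap that shuts the chute's mouth: 0 shut and upright, 0.785 = 45 degrees, stop at 1.4. Hinged at its upper edge; its lower edge swings out to the dispenser's -x and up. A spring and its weight shut it as soon as it is let go: 45 degrees takes about 8 N upward at the grip. Walnuts pass from about 0.4 rad.
- flap_hinge (a point): Middle of the flap's hinge axis, which runs along the dispenser's y: x -94.5, y 0, z 182 mm in the dispenser's frame. The point turns with the flap.
- flap_grip (a point): Middle of the black grip of the flap's lever: a bar 46 mm long, 14 mm wide (along the dispenser's y), 18 mm high, sticking straight out from the flap, 68 mm from the hinge axis. Flap shut: level, pointing to the dispenser's -x, z 180 mm. It rises round the axis as the flap opens (45 degrees: 49 mm in front of the axis, 47 mm above). Can be pinched from above.
- saucepan: Small steel saucepan, about 0.5 kg, loose. Origin under the middle of its whole length, on its underside; z up. Pot: round, 146 mm outside, wall 3 mm, rim 75 mm high, open, centre at y +84 mm. Handle: bar 18 mm wide over the line x = 0, from the pot (y +14 mm) rising to its end at y -158 mm, 93 mm high; at y -50 mm its middle is 68 mm high (flat, 6 mm thick).
- pot_centre (a point): Centre of the saucepan's round pot, on its underside; axes as the saucepan's (the handle points to -y).
- walnut_1: A walnut in its shell, about 29 mm thick and 34 mm long, 12 g, loose. Origin: its centre. At the start it lies on the chute behind the shut flap, together with the five others.
- walnut_2: A walnut in its shell, about 29 mm thick and 34 mm long, 12 g, loose. Origin: its centre. At the start it lies on the chute behind the shut flap, together with the five others.
- walnut_3: A walnut in its shell, about 29 mm thick and 34 mm long, 12 g, loose. Origin: its centre. At the start it lies on the chute behind the shut flap, together with the five others.
- walnut_4: A walnut in its shell, about 29 mm thick and 34 mm long, 12 g, loose. Origin: its centre. At the start it lies on the chute behind the shut flap, together with the five others.
- walnut_5: A walnut in its shell, about 29 mm thick and 34 mm long, 12 g, loose. Origin: its centre. At the start it lies on the chute behind the shut flap, together with the five others.
- walnut_6: A walnut in its shell, about 29 mm thick and 34 mm long, 12 g, loose. Origin: its centre. At the start it lies on the chute behind the shut flap, together with the five others.
- pepper_mill: Bystander on the worktop right of the dispenser: wooden pepper mill, 56 mm across, 155 mm high, upright, loose. Origin: centre of its underside.
- spice_tin: Bystander on the worktop right of the dispenser: white spice shaker, 55 mm across, 94 mm high, upright, loose. Origin: centre of its underside.
- lemon: Bystander: a lemon, 78 x 55 x 56 mm, loose. Origin: centre of its underside.
- sauce_cup: Bystander: small steel cup of sauce, 65 mm across, 42 mm high, loose. Origin: centre of its underside.

How it is judged:
On the way, in this order (a step that is already met when the one before it is completed fails the run):
1. the saucepan stands on the worktop with its pot under the chute's mouth, let go, while the flap is still shut (angle between saucepan's own z axis and vertical below 0.06 rad and height (world z) of saucepan between -0.006 and 0.006 m and x of pot_centre in the frame of dispenser between -0.18 and -0.08 m and y of pot_centre in the frame of dispenser between -0.05 and 0.05 m and contact force between each of the arm, the fingers and saucepan below 0.2 N and value of joint flap below 0.15 rad), for 0.2 s.
2. the flap is lifted by the fingers to 45 degrees (value of joint flap between 0.66 and 0.91 rad and contact force between the fingers and flap above 1 N), for 0.3 s.
At the end, for the whole second after the job is handed in: The fingers hold the flap still at 45 degrees +-7 (0.66 to 0.91 rad, over 1 N on it), nothing else props it. All six walnuts rest in the pot. The pan stands upright on the worktop, let go, pot centre 80 to 180 mm in front of the dispenser's origin and within 50 mm of its middle line (all of step 2 and velocity of joint flap between -0.15 and 0.15 rad/s and contact force between saucepan and flap below 0.1 N and angle between saucepan's own z axis and vertical below 0.06 rad and height (world z) of saucepan between -0.006 and 0.006 m and x of pot_centre in the frame of dispenser between -0.18 and -0.08 m and y of pot_centre in the frame of dispenser between -0.05 and 0.05 m and contact force between each of the arm, the fingers and saucepan below 0.2 N and horizontal distance between each of walnut_1, walnut_2, walnut_3, walnut_4, walnut_5, walnut_6 and pot_centre below 0.068 m and height (world z) of each of walnut_1, walnut_2, walnut_3, walnut_4, walnut_5, walnut_6 below 0.07 m and linear speed of each of walnut_1, walnut_2, walnut_3, walnut_4, walnut_5, walnut_6 below 0.05 m/s); the arm keeps its last pose, push and grip.
It fails at once if the pepper mill is disturbed (moved more than 30 mm) (distance of pepper_mill from where it was at the start of the episode above 0.03 m).
It fails at once if the spice tin is disturbed (moved more than 30 mm) (distance of spice_tin from where it was at the start of the episode above 0.03 m).
It fails at once if the lemon is disturbed (moved more than 30 mm) (distance of lemon from where it was at the start of the episode above 0.03 m).
It fails at once if the sauce cup is disturbed (moved more than 30 mm) (distance of sauce_cup from where it was at the start of the episode above 0.03 m).
It also fails if it takes over 56 s, if anything falls off the work surface, if the arm or the gripper's body presses on something with over 40 N, if the wrist force passes 120 N, or if a joint passes its speed limit or range.

## Working session

There is one attempt and no reset: what is moved stays moved. The work goes in short steps, Python scripts to look and compute and a tool call to move; the robot and the scene stay as the last step left them, time stands still between calls to the robot, and variables do not carry over. Pictures are saved under pics/ and viewed, at most 10 in all, crops included, and the job is handed in when it is done.

```bash
ls; mkdir -p pics; python3 - <<'E'
from plant import r, snapshot, camera_params, close_job
import cv2,numpy as np
s=r.get_state();print(s['time'],s['eef_pos'],s['orientation'],s['gripper_width'])
for n in('top','side'):
    p,d=snapshot(n);cv2.imwrite(f'pics/{n}0.png',p[:,:,::-1]);np.savez(f'{n}0.npz',p=p,d=d);print(n,camera_params(n))
E
```

```text
pics
plant.py
0.0 [ 0.23893791 -0.49483329  0.23012941] [[ 9.00551597e-01  4.34748464e-01 -7.70672328e-04]
 [ 4.34749096e-01 -9.00549216e-01  2.08136456e-03]
 [ 2.10841686e-04 -2.20942528e-03 -9.99997537e-01]] 0.08525381468309928
top {'intrinsics': array([[390.71375994,   0.        , 316.15330664],
       [  0.        , 390.71375994, 200.50047558],
       [  0.        ,   0.        ,   1.        ]]), 'k1': -0.033598671050540416, 'T': array([[ 0.01501015, -0.99545317,  0.09406216,  0.46264071],
       [-0.99986969, -0.01550235, -0.00450416, -0.07647983],
       [ 0.00594186, -0.09398229, -0.99555614,  1.12018303],
       [ 0.        ,  0.        ,  0.        ,  1.        ]])}
side {'intrinsics': array([[393.33464799,   0.        , 316.27724164],
       [  0.        , 393.33464799, 201.74974917],
       [  0.        ,   0.        ,   1.        ]]), 'k1': -0.09428197219645625, 'T': array([[-8.20182926e-01, -3.48411471e-01,  4.53772426e-01,
         2.77816520e-02],
       [-5.72101332e-01,  4.99749383e-01, -6.50346538e-01,
         6.88594567e-01],
       [-1.84295664e-04, -7.93006936e-01, -6.09212578e-01,
         8.60225878e-01],
       [ 0.00000000e+00,  0.00000000e+00,  0.00000000e+00,
         1.00000000e+00]])}
```

View pics/top0.png

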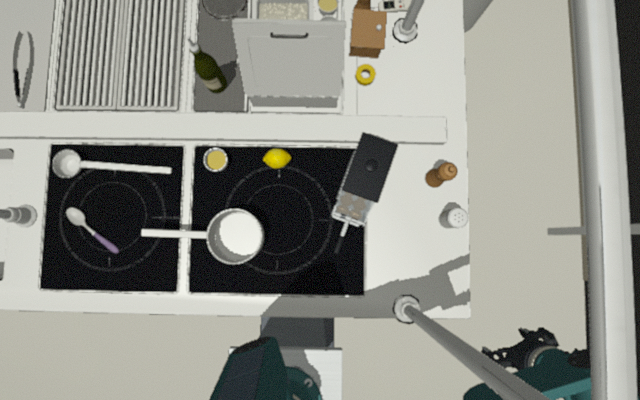

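View pics/side0.png

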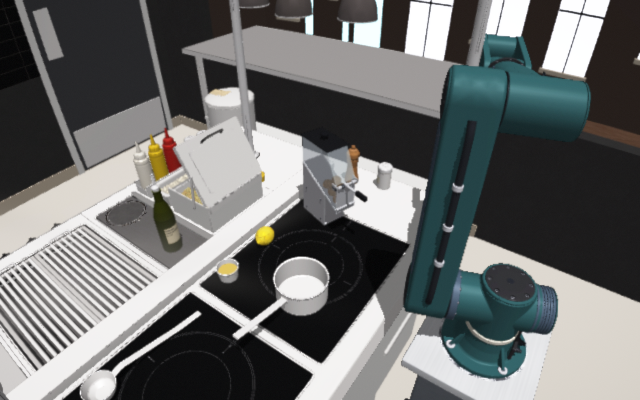

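The top view shows the pot at about (236,236) with its handle running left to (142,233). The dispenser cap is near (370,165), its lever tip near (345,232), and there is a vertical post at (405,308). The lemon is at (277,158), the cup at (215,159), the mill at (440,175) and the shaker at (455,217).

```bash
cat > h.py <<'E'
import numpy as np,cv2
from plant import r, snapshot, camera_params, close_job
def rays(n,uv,cp=None):
    c=cp or camera_params(n); uv=np.asarray(uv,float).reshape(-1,1,2)
    k=np.array([c['k1'],0,0,0])
    q=cv2.undistortPoints(uv,c['intrinsics'],k).reshape(-1,2)
    return np.c_[q,np.ones(len(q))],c.get('T')
def onz(n,uv,z):
    q,T=rays(n,uv);d=q@T[:3,:3].T;o=T[:3,3];return o+d*((z-o[2])/d[:,2])[:,None]
def cloud(n,d):
    v,u=np.mgrid[:400,:640];q,T=rays(n,np.c_[u.ravel(),v.ravel()])
    return ((q*d.ravel()[:,None])@T[:3,:3].T+T[:3,3]).reshape(400,640,3)
E
python3 - <<'E'
from h import *
np.set_printoptions(precision=3,suppress=True)
p={};C={}
for n in('top','side'):
    f=np.load(n+'0.npz');p[n]=f['p'];C[n]=cloud(n,f['d'])
T=C['top']
for uv in[(236,236),(236,215),(150,233),(175,233),(345,226),(370,145),(370,166),(405,308),(420,325),(440,350),(480,370),(447,168),(455,215),(277,158),(250,250)]: print(uv,T[uv[1],uv[0]])
# rim by points at height .068-.08 near pot
def rim(Cn):
    m=(abs(Cn[...,2]-.074)<.006)&(abs(Cn[...,0]-.37)<.15)&(abs(Cn[...,1]-.12)<.13)
    return Cn[m]
for n in C:
    q=rim(C[n]);print(n,len(q),q.min(0),q.max(0),np.median(q,0))
# cap
m=(abs(T[...,2]-.29)<.006)&(T[...,0]>.3)&(T[...,0]<.75)&(T[...,1]<-.1)&(T[...,1]>-.4)
q=T[m][:,:2].astype(np.float32);print('cap',len(q),cv2.minAreaRect(q),cv2.boxPoints(cv2.minAreaRect(q)))
for n in C:
    m=(abs(C[n][...,2]-.18)<.02)&(C[n][...,0]>.3)&(C[n][...,0]<.5)&(C[n][...,1]<-.05)&(C[n][...,1]>-.3)&(p[n].max(2)<60)
    print('lever',n,m.sum(),C[n][m].mean(0) if m.any() else 0, [np.argwhere(m)[:, ::-1].min(0),np.argwhere(m)[:, ::-1].max(0)] if m.any() else 0)
# handle
m=(T[...,2]>.05)&(T[...,2]<.11)&(T[...,1]>.17)&(T[...,1]<.45)&(abs(T[...,0]-.36)<.05)
q=T[m];print('handle',len(q));
for a in np.arange(.17,.45,.03):
    s=q[abs(q[:,1]-a)<.01]
    if len(s): print(a,s.mean(0),len(s))
print('objs',onz('top',[(236,236)],.075))
E
```

```text
(236, 236) [0.463 0.145 0.006]
(236, 215) [0.523 0.147 0.005]
(150, 233) [0.467 0.356 0.09 ]
(175, 233) [0.468 0.295 0.073]
(345, 226) [ 0.491 -0.151  0.182]
(370, 145) [ 0.663 -0.195  0.292]
(370, 166) [ 0.614 -0.192  0.31 ]
(405, 308) [ 0.275 -0.327  0.041]
(420, 325) [ 0.264 -0.325  0.201]
(440, 350) [-0.094 -0.72  -0.889]
(480, 370) [ 0.269 -0.327  0.527]
(447, 168) [ 0.644 -0.414  0.141]
(455, 215) [ 0.527 -0.449  0.093]
(277, 158) [0.68  0.029 0.053]
(250, 250) [0.424 0.104 0.007]
top 233 [0.391 0.064 0.068] [0.52  0.248 0.079] [0.443 0.161 0.074]
side 217 [0.388 0.064 0.068] [0.52  0.213 0.077] [0.453 0.096 0.073]
cap 2318 ((0.6162803769111633, -0.19563500583171844), (0.08419611304998398, 0.13830314576625824), 70.69243621826172) [[ 0.537 -0.213]
 [ 0.668 -0.258]
 [ 0.695 -0.179]
 [ 0.565 -0.133]]
lever top 108 [ 0.446 -0.136  0.188] [array([334, 236]), array([344, 254])]
lever side 52 [ 0.442 -0.129  0.184] [array([356, 192]), array([366, 200])]
handle 20
0.17 [0.404 0.175 0.069] 15
objs [[0.463 0.131 0.075]]
```

```bash
python3 - <<'E'
import cv2
a=cv2.imread('pics/top0.png')[120:330,130:480];cv2.imwrite('pics/topc.png',cv2.resize(a,None,fx=2.28,fy=2.28,interpolation=2))
E
```

```text
(no output)
```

View pics/topc.png

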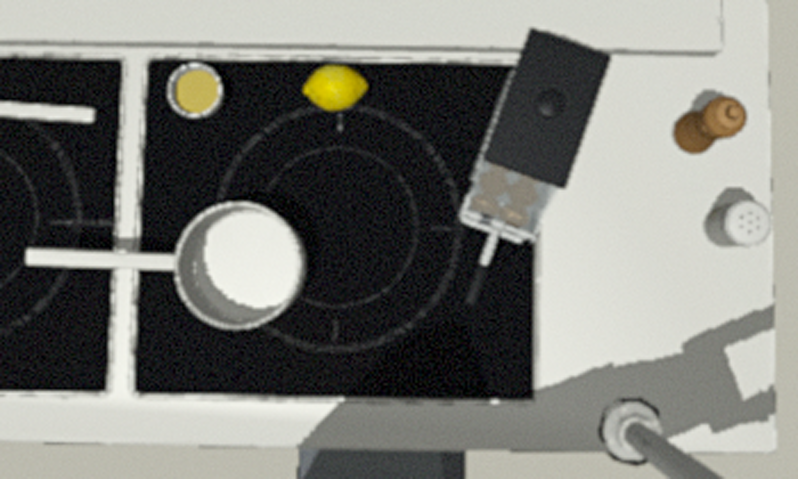

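>>> nudge_tcp(segments={"increments": [[0, -0.27, 0, 0, 0.085], [0, -0.27, 0, 0, 0.085], [0, -0.27, 0, 0, 0.085], [0, -0.27, 0, 0, 0.085], [0, -0.27, 0, 0, 0.085], [0, -0.27, 0, 0, 0.085], [0, -0.27, 0, 0, 0.085], [0, -0.27, 0, 0, 0.085], [0.16, -0.33, 0, -0.6, 0.085], [0.16, -0.33, 0, -0.6, 0.085], [0.16, -0.33, 0, -0.6, 0.085], [0.16, -0.33, 0, -0.6, 0.085], [0.16, -0.33, 0, -0.6, 0.085], [0.31, -0.51, 0, -1.12, 0.085], [0.31, -0.51, 0, -1.12, 0.085], [0.31, -0.51, 0, -1.12, 0.085], [0.31, -0.51, 0, -1.12, 0.085], [0.31, -0.51, 0, -1.12, 0.085], [0.31, -0.51, 0, -1.12, 0.085], [0.31, -0.51, 0, -1.12, 0.085]]})

```text
time: 1.77
eef_pos: [0.297, 0.1031, 0.2306]
orientation: [[-0.008, 1.0, -0.002], [1.0, 0.008, 0.002], [0.002, -0.002, -1.0]]
force: [-0.2, 0.1, 0.4]
gripper_width: 0.0851
grasp_force: 0.0
```

```bash
python3 - <<'E'
from h import *
np.set_printoptions(precision=3,suppress=True)
s=r.get_state();print(s['joints'],s['eef_pos'],s['orientation'])
# handle + rim from the start pictures
p=np.load('top0.npz')['p'];g=p.min(2)
sub=g[222:246,140:205]
for u in (145,155,165,175,200): 
    v=np.where(g[222:246,u]>150)[0]+222; print(u,v.min(),v.max(), end='; ')
m=(g[190:280,190:280]>110).astype(np.uint8)
c=max(cv2.findContours(m,0,1)[0],key=cv2.contourArea)
h=cv2.convexHull(c).reshape(-1,2)+190; h=h[h[:,0]>=209]
q=onz('top',h,.075)[:,:2]
A=np.c_[2*q,np.ones(len(q))];x=np.linalg.lstsq(A,(q**2).sum(1),rcond=None)[0];print('\nrim',x[:2],np.sqrt(x[2]+x[0]**2+x[1]**2),len(q))
print(onz('top',[(145,233)],.092),onz('top',[(165,233.5)],.08))
E
```

```text
[ 0.151 -0.462  1.833  0.002  1.773  0.143] [0.297 0.103 0.231] [[-0.008  1.    -0.002]
 [ 1.     0.008  0.002]
 [ 0.002 -0.002 -1.   ]]
145 229 235; 155 230 236; 165 230 236; 175 231 236; 200 232 237; 
rim [0.464 0.136] 0.07479004581452169 24
[[0.467 0.368 0.092]] [[0.466 0.32  0.08 ]]
```

>>> nudge_tcp(segments={"increments": [[0.167, 0.17, 0, 0, 0.085], [0.167, 0.17, 0, 0, 0.085], [0.167, 0.17, 0, 0, 0.085], [0.167, 0.17, 0, 0, 0.085], [0.167, 0.17, 0, 0, 0.085], [0.167, 0.17, 0, 0, 0.085], [0.167, 0.17, 0.04, 0, 0.085], [0.167, 0.17, 0.08, 0, 0.085], [0.167, 0.17, 0.11, 0, 0.085], [0.167, 0.17, 0.14, 0, 0.085], [0.167, 0.17, 0.16, 0, 0.085], [0.167, 0.17, 0.182, 0, 0.085], [0.167, 0.17, 0.182, 0, 0.085]]})

```text
time: 2.85
eef_pos: [0.4636, 0.263, 0.043]
orientation: [[0.002, 1.0, -0.011], [1.0, -0.002, -0.005], [-0.005, -0.011, -1.0]]
force: [-0.6, -0.5, -1.4]
gripper_width: 0.085
grasp_force: 0.0
```

```bash
python3 - <<'E'
from h import *
p,d=snapshot('side');cv2.imwrite('pics/side1.png',cv2.resize(p[180:380,180:420,::-1],None,fx=2.5,fy=2.5))
E
```

```text
(no output)
```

View pics/side1.png

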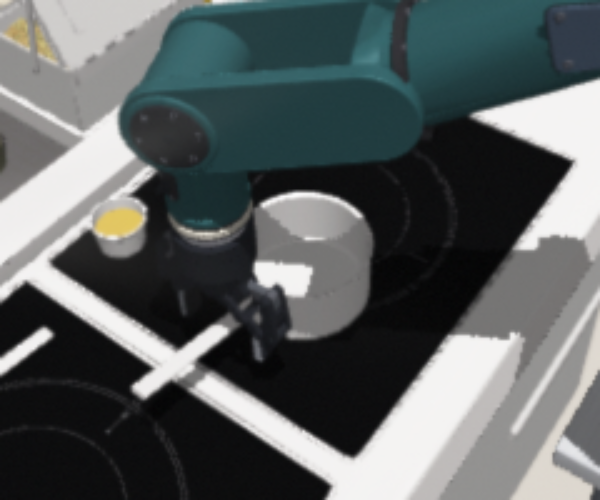

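The fingers straddle the handle, close to the pot at about (255,310) in the crop. I'll close them now.

>>> nudge_tcp(segments={"increments": [[0, 0, 0, 0, 0.0], [0, 0, 0, 0, 0.0], [0, 0, 0, 0, 0], [0, 0, 0, 0, 0], [0, 0, 0, 0, 0], [0, 0, 0, 0, 0], [0, 0, 0, 0, 0], [0, 0, 0, 0, 0], [0, 0, 0, 0, 0], [0, 0, 0, 0, 0]]}, force=60)

```text
time: 3.73
eef_pos: [0.4666, 0.2661, 0.0502]
orientation: [[0.001, 1.0, 0.0], [1.0, -0.001, 0.001], [0.001, 0.0, -1.0]]
force: [-2.7, 0.5, 5.2]
gripper_width: 0.0161
grasp_force: 58.3
```

>>> nudge_tcp(segments={"increments": [[0, 0, -0.003, 0, 0], [-0.01, 0, -0.003, 0, 0], [-0.03, 0.001, -0.003, 0, 0], [-0.05, 0.002, -0.003, 0, 0], [-0.075, 0.003, -0.003, 0, 0], [-0.1, 0.004, -0.003, 0, 0], [-0.125, 0.005, -0.003, 0, 0], [-0.15, 0.006, -0.003, 0, 0], [-0.175, 0.007, -0.003, 0, 0], [-0.2, 0.008, -0.003, 0, 0], [-0.225, 0.009, -0.003, 0, 0], [-0.25, 0.01, -0.003, 0, 0], [-0.265, 0.011, -0.003, 0, 0], [-0.275, 0.011, -0.003, 0, 0], [-0.282, 0.011, -0.003, 0, 0], [-0.282, 0.011, 0, 0, 0], [-0.282, 0.011, 0, 0, 0]]})

```text
time: 5.15
eef_pos: [0.4774, -0.0173, 0.0497]
orientation: [[0.001, 1.0, 0.0], [1.0, -0.001, -0.002], [-0.002, 0.0, -1.0]]
force: [-1.2, -3.1, 3.5]
gripper_width: 0.0159
grasp_force: 59.1
```

```bash
python3 - <<'E'
from h import *
p,d=snapshot('top');cv2.imwrite('pics/top2.png',cv2.resize(p[120:330,130:480,::-1],None,fx=2.28,fy=2.28))
np.savez('top2.npz',p=p,d=d)
E
```

```text
(no output)
```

View pics/top2.png

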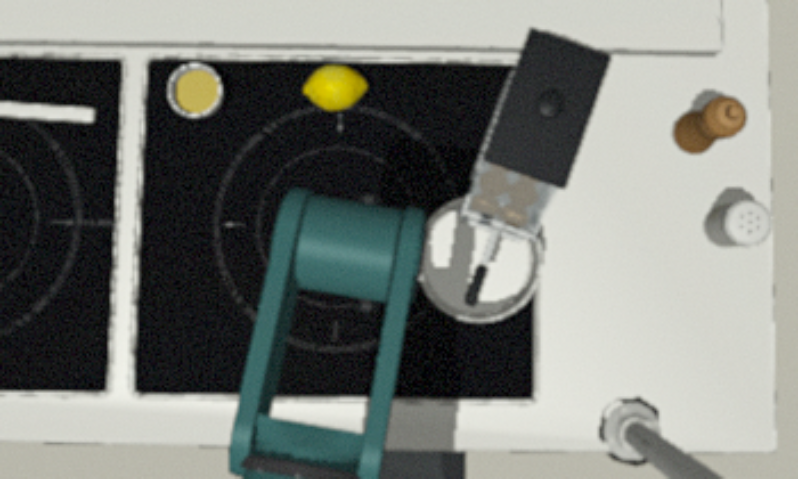

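The pot now lies under the mouth (rim spans crop x 420 to 542, bottom at y 322), and the black grip stands out over it at crop (476,285). Next I'll measure both.

```bash
python3 - <<'E'
from h import *
np.set_printoptions(precision=4,suppress=True)
f=np.load('top2.npz');p=f['p'];C=cloud('top',f['d'])
f=2.28
uv=np.array([(420,262),(425,285),(440,305),(460,318),(478,322),(500,319),(522,305),(537,285),(542,262)])/f+[130,120]
q=onz('top',uv,.075)[:,:2]
x=np.linalg.lstsq(np.c_[2*q,np.ones(len(q))],(q**2).sum(1),rcond=None)[0];pc=x[:2];print('pot',pc,np.sqrt(x[2]+x[0]**2+x[1]**2))
m=np.zeros((400,640),bool);m[225:260,325:352]=1
m&=(p.max(2)<70)
uvb=np.argwhere(m)[:,::-1];Z=C[m];k=(Z[:,2]>.16)&(Z[:,2]<.21);uvb=uvb[k]
g=onz('top',uvb,.189)[:,:2];rc=cv2.minAreaRect(g.astype(np.float32));print('grip',len(g),g.mean(0),rc,Z[k][:,2].mean())
m=(abs(C[...,2]-.29)<.006)&(C[...,0]>.5)&(C[...,0]<.75)&(C[...,1]<-.1)&(C[...,1]>-.3)
cap=onz('top',np.argwhere(m)[:,::-1],.29)[:,:2];rc=cv2.minAreaRect(cap.astype(np.float32));print('cap',rc)
dv=rc[0]-g.mean(0);print('yaw',np.degrees(np.arctan2(dv[1],dv[0])))
a=np.radians(-19.3);X=np.array([np.cos(a),np.sin(a)]);Y=np.array([-X[1],X[0]])
o=g.mean(0)+.1625*X;print('origin',o,'pot in disp',(pc-o)@X,(pc-o)@Y,'cap in disp',(np.array(rc[0])-o)@X,(np.array(rc[0])-o)@Y)
E
```

```text
pot [ 0.4724 -0.1487] 0.07135863039857857
grip 65 [ 0.4448 -0.134 ] ((0.4462966322898865, -0.13395251333713531), (0.01043153740465641, 0.04030833765864372), 73.38066101074219) 0.1889677898205726
cap ((0.6161733269691467, -0.19548574090003967), (0.08394954353570938, 0.13736310601234436), 70.6820068359375)
yaw -19.732379275803385
origin [ 0.5981 -0.1877] pot in disp -0.13158086442973435 -0.004728007620403305 cap in disp 0.019592015536041205 -0.0013741729162184367
```

>>> nudge_tcp(segments={"increments": [[0, 0, 0, 0, 0.085], [0, 0, 0, 0, 0.085], [0, 0, 0, 0, 0.085], [0, 0, 0, 0, 0.085], [0, 0, 0, 0, 0.085], [0, 0, 0, 0, 0.085], [0, 0, 0, 0, 0.085], [0, 0, 0, 0, 0.085], [0, 0, -0.02, 0, 0.085], [0, 0, -0.04, 0, 0.085], [0, 0, -0.08, 0, 0.085], [0, 0, -0.12, 0, 0.085], [0, 0, -0.16, 0, 0.085], [0, 0, -0.2, 0, 0.085], [0, 0, -0.24, 0, 0.085], [0, 0, -0.24, 0, 0.085]]})

```text
time: 6.53
eef_pos: [0.4804, -0.0169, 0.2995]
orientation: [[0.001, 1.0, 0.018], [1.0, -0.001, -0.003], [-0.003, 0.018, -1.0]]
force: [1.0, 0.1, 0.5]
gripper_width: 0.0849
grasp_force: 0.0
```

>>> nudge_tcp(segments={"increments": [[0, -0.03, 0, -0.12, 0.085], [-0.02, -0.03, 0, -0.24, 0.085], [-0.04, -0.03, 0, -0.36, 0.085], [-0.06, -0.03, 0, -0.48, 0.085], [-0.08, -0.03, 0, -0.6, 0.085], [-0.1, -0.03, 0, -0.72, 0.085], [-0.117, -0.031, 0, -0.84, 0.085], [-0.117, -0.031, 0, -0.96, 0.085], [-0.117, -0.031, 0, -1.08, 0.085], [-0.117, -0.031, 0, -1.2, 0.085], [-0.117, -0.031, 0, -1.232, 0.085], [-0.117, -0.031, 0, -1.232, 0.085], [-0.117, -0.031, 0, -1.232, 0.085]]})

```text
time: 7.62
eef_pos: [0.4463, -0.1334, 0.2891]
orientation: [[-0.942, 0.334, -0.0], [0.334, 0.942, -0.0], [0.0, -0.0, -1.0]]
force: [0.2, -0.6, -0.1]
gripper_width: 0.085
grasp_force: 0.0
```

```bash
python3 - <<'E'
from h import *
s=r.get_state();p,d=snapshot('wrist');cv2.imwrite('pics/w3.png',p[:,:,::-1]);np.savez('w3.npz',p=p,d=d,pos=s['eef_pos'],R=s['orientation'])
c=camera_params('wrist');print(c);print(s['time'],s['eef_pos'],s['orientation'],s['joints'])
E
```

```text
{'intrinsics': array([[287.75087291,   0.        , 316.75781799],
       [  0.        , 287.75087291, 199.78944581],
       [  0.        ,   0.        ,   1.        ]]), 'k1': -0.009775665643926526, 'T_tool_cam': array([[-2.15206962e-04, -9.57879157e-01, -2.87171508e-01,
         7.33145190e-02],
       [ 9.99998940e-01,  2.07365216e-04, -1.44108151e-03,
         6.15407286e-04],
       [ 1.43993133e-03, -2.87171514e-01,  9.57878097e-01,
        -1.42246180e-01],
       [ 0.00000000e+00,  0.00000000e+00,  0.00000000e+00,
         1.00000000e+00]])}
7.6167 [ 0.44626463 -0.13342609  0.2891095 ] [[-9.42425551e-01  3.34416009e-01 -1.15544192e-04]
 [ 3.34416016e-01  9.42425554e-01 -5.29692469e-05]
 [ 9.11780351e-05 -8.85594001e-05 -9.99999992e-01]] [-4.12274659e-01 -1.05463040e-01  1.44839980e+00 -9.73470356e-05
  1.79874054e+00 -1.64210748e+00]
```

View pics/w3.png

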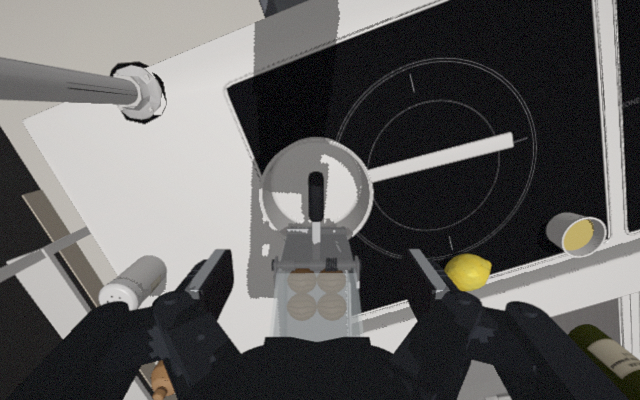

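The wrist view shows the black grip from (316,172) to (316,222). It is centred between the fingers, over the pot at (316,190), and the walnuts sit behind the flap at (317,290).

```bash
python3 - <<'E'
from h import *
np.set_printoptions(precision=4,suppress=True)
f=np.load('w3.npz');p=f['p'];c=camera_params('wrist');M=c['T_tool_cam'];R=f['R'];pos=f['pos']
def wz(uv,z):
    q,_=rays('wrist',uv,c);o=pos+R@M[:3,3];d=q@(R@M[:3,:3]).T;return o+d*((z-o[2])/d[:,2])[:,None]
m=np.zeros((400,640),bool);m[165:226,300:332]=1;m&=p.max(2)<75
n,l,st,ce=cv2.connectedComponentsWithStats(m.astype(np.uint8));i=1+np.argmax(st[1:,4]);print(st[i],ce[i])
uv=np.argwhere(l==i)[:,::-1]
x,y,w,h,_=st[i]
a=wz([(x+w/2,y),(x+w/2,y+h),(x,y+h/2),(x+w,y+h/2)],.189);print(a,'tool',(a-pos)@R)
cl=wz([(260,190),(373,190),(316,138)],.075);print('rim',cl)
E
```

```text
[308 172  16  50 719] [315.7942 195.9764]
[[ 0.4221 -0.1253  0.189 ]
 [ 0.4652 -0.1406  0.189 ]
 [ 0.4407 -0.1394  0.189 ]
 [ 0.4454 -0.1261  0.189 ]] tool [[ 0.0254 -0.0004  0.1001]
 [-0.0202 -0.0004  0.1001]
 [ 0.0032 -0.0074  0.1001]
 [ 0.0032  0.0066  0.1001]]
rim [[ 0.4412 -0.2087  0.075 ]
 [ 0.4896 -0.0723  0.075 ]
 [ 0.4037 -0.1192  0.075 ]]
```

>>> nudge_tcp(segments={"increments": [[0.002, 0, 0.03, 0, 0.085], [0.002, 0, 0.06, 0, 0.085], [0.002, 0, 0.09, 0, 0.085], [0.002, 0, 0.11, 0, 0.085], [0.002, 0, 0.127, 0, 0.085], [0.002, 0, 0.127, 0, 0.085], [0.002, 0, 0.127, 0, 0.085], [0.002, 0, 0.127, 0, 0], [0.002, 0, 0.127, 0, 0], [0.002, 0, 0.127, 0, 0], [0.002, 0, 0.127, 0, 0], [0.002, 0, 0.127, 0, 0], [0.002, 0, 0.127, 0, 0], [0.002, 0, 0.127, 0, 0], [0.002, 0, 0.127, 0, 0], [0.002, 0, 0.127, 0, 0], [0.002, 0, 0.127, 0, 0], [0.002, 0, 0.127, 0, 0]]}, force=45)

```text
time: 9.17
eef_pos: [0.4444, -0.1337, 0.163]
orientation: [[-0.943, 0.334, 0.0], [0.334, 0.943, -0.002], [-0.001, -0.002, -1.0]]
force: [-2.4, -4.1, 4.4]
gripper_width: 0.0131
grasp_force: 45.3
```

>>> nudge_tcp(segments={"increments": [[0, 0, -0.007, 0, 0], [-0.001, 0, -0.0135, 0, 0], [-0.0024, 0, -0.02, 0, 0], [-0.0046, 0, -0.0266, 0, 0], [-0.0074, 0, -0.0328, 0, 0], [-0.0107, 0, -0.0387, 0, 0], [-0.0147, 0, -0.0443, 0, 0], [-0.0185, 0, -0.049, 0, 0], [-0.0185, 0, -0.049, 0, 0], [-0.0185, 0, -0.049, 0, 0], [-0.0185, 0, -0.049, 0, 0], [-0.0185, 0, -0.049, 0, 0], [-0.0185, 0, -0.049, 0, 0], [-0.0185, 0, -0.049, 0, 0], [-0.0185, 0, -0.049, 0, 0], [-0.0185, 0, -0.049, 0, 0], [-0.0185, 0, -0.049, 0, 0], [-0.0185, 0, -0.049, 0, 0]]})

```text
time: 10.67
eef_pos: [0.4584, -0.1386, 0.2068]
orientation: [[-0.943, 0.334, -0.012], [0.334, 0.943, 0.003], [0.012, -0.002, -1.0]]
force: [-5.3, -4.2, -8.5]
gripper_width: 0.0133
grasp_force: 44.3
```

```bash
python3 - <<'E'
from h import *
p,d=snapshot('wrist');q,_=snapshot('side')
cv2.imwrite('pics/4.png',np.hstack([cv2.resize(p[100:350,190:450],(400,385)),cv2.resize(q[110:300,260:440],(400,385))])[:,:,::-1])
print(r.get_state()['eef_pos'])
E
```

```text
[ 0.45837275 -0.13861764  0.20681874]
```

View pics/4.png

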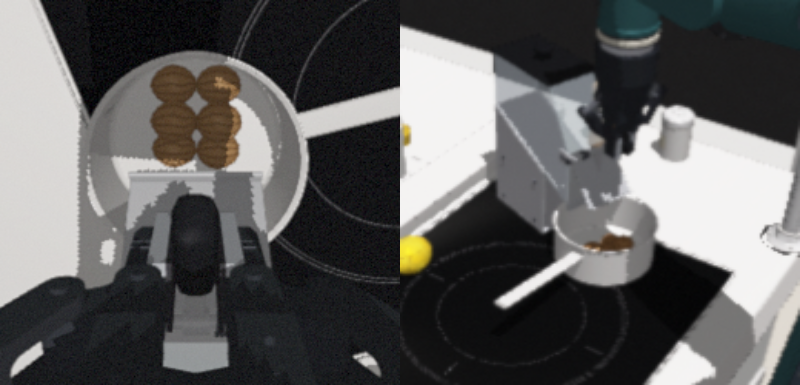

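All six walnuts lie in the pan and the flap is held. The TCP rise of 44 mm suggests about 0.70 rad, so I'll raise it a little more and measure the flap plane.

>>> nudge_tcp(segments={"increments": [[-0.002, 0, -0.0025, 0, 0], [-0.004, 0, -0.005, 0, 0], [-0.004, 0, -0.005, 0, 0], [-0.004, 0, -0.005, 0, 0], [-0.004, 0, -0.005, 0, 0], [-0.004, 0, -0.005, 0, 0]]})

```text
time: 11.27
eef_pos: [0.4616, -0.1398, 0.2107]
orientation: [[-0.942, 0.334, -0.014], [0.334, 0.943, 0.003], [0.015, -0.001, -1.0]]
force: [-6.5, -4.4, -10.8]
gripper_width: 0.0131
grasp_force: 44.0
```

```bash
python3 - <<'E'
from h import *
np.set_printoptions(precision=4,suppress=True)
s=r.get_state();pos,R=np.array(s['eef_pos']),np.array(s['orientation']);print(s['joints'])
p,d=snapshot('wrist');c=camera_params('wrist');M=c['T_tool_cam']
a=np.radians(-19.4);X=np.array([np.cos(a),np.sin(a),0]);Y=np.array([-X[1],X[0],0]);o=np.array([.597,-.187,0])
for u in (285,290,345,350):
    v=np.arange(196,250,4);q,_=rays('wrist',np.c_[np.full(len(v),u),v],c)
    P=((q*d[v,u][:,None])@M[:3,:3].T+M[:3,3])@R.T+pos-o
    print(u,[(int(k),round(float(t@X)*1000),round(float(t@Y)*1000),round(float(t[2])*1000)) for k,t in zip(v,P)])
cv2.imwrite('pics/5.png',cv2.resize(p[100:350,190:450,::-1],(520,500)))
E
```

```text
[-0.41   -0.0487  1.5496 -0.0025  1.6551 -1.6403]
285 [(196, -120, -41, 3), (200, -114, -41, 2), (204, -146, -27, 126), (208, -142, -27, 124), (212, -139, -27, 126), (216, -136, -27, 128), (220, -134, -26, 132), (224, -132, -26, 135), (228, -130, -26, 138), (232, -127, -26, 140), (236, -124, -26, 141), (240, -122, -25, 145), (244, -121, -25, 149), (248, -151, -16, 219)]
290 [(196, -126, -32, 24), (200, -115, -35, 3), (204, -147, -22, 127), (208, -142, -23, 123), (212, -139, -23, 125), (216, -136, -23, 128), (220, -134, -22, 132), (224, -132, -22, 134), (228, -129, -22, 137), (232, -127, -22, 139), (236, -125, -21, 143), (240, -123, -21, 146), (244, -120, -21, 148), (248, -154, -13, 227)]
345 [(196, -120, 35, 2), (200, -114, 35, 1), (204, -146, 23, 126), (208, -142, 23, 124), (212, -139, 23, 125), (216, -137, 23, 128), (220, -134, 23, 132), (224, -132, 23, 134), (228, -129, 23, 137), (232, -127, 22, 140), (236, -125, 22, 143), (240, -122, 22, 145), (244, -120, 22, 147), (248, -151, 14, 219)]
350 [(196, -119, 41, 1), (200, -114, 42, 2), (204, -147, 27, 127), (208, -142, 28, 124), (212, -139, 27, 126), (216, -136, 27, 128), (220, -134, 27, 132), (224, -132, 27, 135), (228, -129, 27, 137), (232, -127, 26, 139), (236, -125, 26, 143), (240, -123, 26, 145), (244, -120, 26, 148), (248, -151, 17, 219)]
```

View pics/5.png

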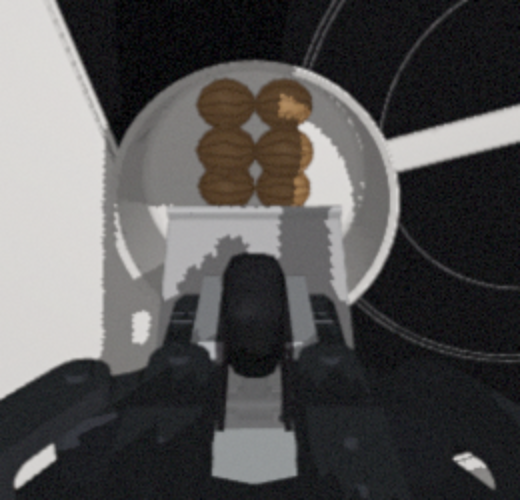

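The six walnuts are clear of the flap, whose lower edge is at y≈208 in the crop. Its surface points give about 0.68 rad, so I'll lift about 0.1 rad more and remeasure.

>>> nudge_tcp(segments={"increments": [[-0.002, 0, -0.002, 0, 0], [-0.004, 0, -0.004, 0, 0], [-0.005, 0, -0.0055, 0, 0], [-0.005, 0, -0.0055, 0, 0], [-0.005, 0, -0.0055, 0, 0], [-0.005, 0, -0.0055, 0, 0], [-0.005, 0, -0.0055, 0, 0]]}, force=60)

```text
time: 11.9
eef_pos: [0.4655, -0.1411, 0.2148]
orientation: [[-0.942, 0.334, -0.018], [0.334, 0.943, 0.005], [0.018, -0.001, -1.0]]
force: [-6.4, -4.6, -14.5]
gripper_width: 0.0126
grasp_force: 61.2
```

```bash
cat > fl.py <<'E'
from h import *
s=r.get_state();pos,R=np.array(s['eef_pos']),np.array(s['orientation'])
p,d=snapshot('wrist');c=camera_params('wrist');M=c['T_tool_cam']
a=np.radians(-19.4);X=np.array([np.cos(a),np.sin(a),0]);Y=np.array([-X[1],X[0],0]);o=np.array([.597,-.187,0])
v,u=np.mgrid[190:250,280:356];q,_=rays('wrist',np.c_[u.ravel(),v.ravel()],c)
P=((q*d[v,u].ravel()[:,None])@M[:3,:3].T+M[:3,3])@R.T+pos-o
B=np.c_[P@X,P@Y,P[:,2]]
k=(abs(abs(B[:,1])-.024)<.006)&(B[:,2]>.115)&(B[:,2]<.16);B=B[k]
for _ in range(3):
    f=np.polyfit(B[:,2],B[:,0],1);e=B[:,0]-np.polyval(f,B[:,2]);B=B[abs(e)<2*e.std()+1e-4]
print(s['time'],pos,len(B),'angle',np.arctan(f[0]),'x at hinge z',np.polyval(f,.182),'from hinge',np.median(np.arctan2(-.0945-B[:,0],.182-B[:,2])), s['force'],s['grasp_force'])
E
python3 fl.py
```

```text
11.9 [ 0.46550542 -0.14110692  0.21477505] 1330 angle 0.7664053206165097 x at hinge z -0.09214403350717024 from hinge 0.7349974273413205 [ -6.37745002  -4.60001753 -14.45840406] 61.246243715286255
```

>>> nudge_tcp(segments={"increments": [[0, 0, 0, 0, 0], [0, 0, 0, 0, 0], [0, 0, 0, 0, 0], [0, 0, 0, 0, 0], [0, 0, 0, 0, 0], [0, 0, 0, 0, 0], [0, 0, 0, 0, 0], [0, 0, 0, 0, 0], [0, 0, 0, 0, 0], [0, 0, 0, 0, 0], [0, 0, 0, 0, 0], [0, 0, 0, 0, 0]]})

```text
time: 12.95
eef_pos: [0.4655, -0.1411, 0.2148]
orientation: [[-0.942, 0.334, -0.017], [0.334, 0.943, 0.005], [0.018, -0.001, -1.0]]
force: [-5.7, -4.5, -14.0]
gripper_width: 0.0126
grasp_force: 61.2
```

```bash
python3 fl.py
```

```text
12.95 [ 0.46552826 -0.14111793  0.2147905 ] 1329 angle 0.7688376524044954 x at hinge z -0.09195803564430918 from hinge 0.734489005927233 [ -5.68034793  -4.45884812 -14.02206295] 61.24653160572052
```

```bash
python3 -c "
from plant import r, snapshot, camera_params, close_job
print(close_job())"
```

```text
the job is handed in; nothing more can be done
None
```

I handed the job in at about 13 s with the pan let go under the chute, all six walnuts in it, and the fingers holding the flap steady at about 0.77 rad (44°); the hand-in returned no verdict.

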